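# Unhook the drilling template from its rack and drop it over the jig's pin

## Robot

A 7-joint arm with a two-finger parallel gripper is mounted at the origin on a cart in front of the work surface, level with it; the furniture and walls round the work are solid. World frame = base frame: x ahead of the robot, y to its left, z up, the work surface at z = 0. Lengths are in m, angles in rad, forces in N, time in s.
With the tool pointing down it reaches from about 0.4 to 0.875 m from the base axis. Payload 19.3 kg.
Tool frame: the origin (TCP) lies at the very end of the fingers, on their centre line; the grasp point (between the pads) lies 19 mm behind it; z points along the fingers, y is the line along which they close (so a half turn about z gives the same grasp; the last joint's range is limited). The gripper opens to 85 mm and grips with 20 to 120 N. Pads are 22 mm wide; open, the fingers measure 114 mm over their backs; the gripper's body (76 mm by 85 mm) begins 54 mm behind the grasp point. The pads swing forward as they close: fully open they stand 13 mm farther back than shut.
Start: joints at [-1.179, 0.521, -0.036, 1.599, 0.021, 1.021, -0.113], TCP at [0.278, 0.56, 0.231] pointing down, gripper open.
Joint ranges: [-2.91, 2.91], [-0.3, 2.13], [-1.5, 1.42], [0.17, 2.43], [-1.26, 4.41], [0.16, 1.93], [-2.52, 2.52]. Speed limits (rad/s): [1.89, 1.89, 2.39, 2.39, 3.01, 3.01, 3.01].

## Interface

Orientations are given as a 3x3 rotation matrix whose columns are the frame's x, y, z axes.
In Python, from station import sensors, read_camera, camera_info, order gives the robot as it stands. The module is installed in compiled form; this text tells all that it offers.
- The arm moves only by the tool play_rows, never from a script. Its argument "motion" is a list that holds one entry, the list of rows, each a list of 6 numbers: the shift along the world's x, y, z in cm, then the turn, a rotation vector about the world's x, y, z in rad. In form: [[[tx, ty, tz, ax, ay, az], ...]]. A call has 1 to 5 rows; each row shifts and turns the commanded pose from where the row before left it; what a row does not reach is not made up. A row lasts 1/10 s, in which the tool goes at most 50 mm and 8.59 degrees, less where a joint would pass 70% of its speed; a pose out of reach is approached as far as the arm can. A call is refused whole if a number of a shift passes 5 or a number of a turn 0.15, either way. A call with a gripper value outside its range is refused whole. "hand" is the closure, from -1 (fully open) to 1 (shut), set as the call begins (left out, the last holds). The fingers move at their own pace and stop on an object; "newtons" is the grip in N (left out, the last holds). Time passes only in rows, so rows that do not move let the fingers close. It gives the time, the measured TCP pose, the force, the opening and the grip force at its end, in the units of the state.
- sensors.get_state(): the state, without advancing time (a new reading comes with each control period).
- read_camera(name): name is "scene" or "top" or "wrist"; returns the picture (420x560x3 uint8, blue, green, red); there is no depth.
- camera_info(name): a dict with "fx", "fy", "cx", "cy" (pixels), "distortion" ([k1, k2, p1, p2, k3] as OpenCV has them; the pictures are not rectified), "world_to_cam" (4x4, takes a point from world to camera coordinates); the wrist camera has in their place "tool_from_camera" (4x4, takes a point from camera to tool coordinates, whose origin is the TCP and whose axes are the flange's). Camera axes: x right, y down, z forward; pixel columns grow to the right and rows downward; lengths in m; the calibration is good to about 2 mm. A picture is of the moment at which its call begins: read the wrist's pose just before it. camera_info takes no time and is no camera call.
- order.job_done(): hands the job in; it is judged then, once.
The state is a dict: "time_s": time; "q": joint angles; "dq": joint speeds; "tau": joint torques, N m; "tcp_pos": TCP position; "orientation": TCP orientation; "force": force on the tool from outside, world axes, zero at the start; "torque": the same for the moment, N m; "opening": finger opening in m; "finger_force": force on a finger pad.
Only numpy, scipy, OpenCV 4.12 (cv2) and the standard library are available. Lean on these libraries where they do the work, as an engineer would, in place of code of your own. Each camera call takes 0.05 s, during which the arm holds its last target. There are 200 camera calls.

## Task

Take the blue drilling template off its sloping rack: first swing its lower end up until the plate is level while its lip still hangs on the upper bar, then lift the lip off. Lay it on the drilling jig, lip beyond the far end and hole two or three centimetres beyond the steel pin, then slide it back until the hole drops over the pin and it lies flat and square on the aluminium panel, and let go. Leave the dish, bottle and multimeter where they are.

Things in the scene. Friction and masses are not known exactly. Their poses are not given: they have to be found in the camera images.
- template_handle (a point): Centre of the template's handle rib: 60 mm long (x), 14 mm thick (y: pinch it here), 34 mm tall; its foot on the plate's top is 17 mm below this point along z. The plate's middle lies 22 mm from here toward the lip, its underside 23 mm below. Axes as template.
- template_hole (a point): Centre of the template's round through hole, 18 mm across, at the plate's underside, 34 mm from the plate's middle toward the lip (56 mm from the handle's centre). The small brass bushes are not holes. Axes as template.
- template_lip (a point): Middle of the free edge of the template's lip: a strip 6 mm thick and 96 mm wide under the plate's head end (outer face flush with the plate's end), standing 16 mm out from the underside, 72 mm from the plate's middle along x. At the start it hooks over the far side of the rack's upper bar.
- ledge (a point): Middle of the axis of the rack's upper bar: a fixed steel rod 12 mm thick, 111 mm above the bench. Axes as rack: y along the bar. The inside corner of plate and lip wraps this bar, so the template turns about its axis when the lower end is raised; once level it lifts straight up.
- pin (a point): Foot of the jig's fixed steel pin, on the panel's top face, 30 mm above the bench; axes as jig. Pin 12 mm thick, 9 mm tall, top tapered to 6 mm. Seated, the template has its hole round the pin, x along the jig's x, underside on the panel, and its lip hangs past the far end (its inner face 35 mm beyond the pin).
- dish_mid (a point): Bystander: round steel dish with screws, 69 mm across, 14 mm high; point 7 mm up in the middle. Loose.
- bottle_mid (a point): Bystander: white bottle with red nozzle, 49 mm across, 142 mm tall; point half-way up. Loose.
- meter_mid (a point): Bystander: orange hand multimeter, 142 x 70 x 46 mm, lying on its back; point 20 mm up in the middle. Loose.
- template: Blue drilling template (loose, about 0.3 kg): plate 150 x 96 x 6 mm, black handle rib on top, lip under its head end, one through hole. Origin: middle of the plate's underside. Axes: x along the plate toward the lip, y across, z out of the top face. At the start it slopes 30 degrees on the rack, head high and away from the robot, up to 12 mm off the rack's middle.
- jig: Drilling jig fixed to the bench, origin on the bench, 34 mm before the pin. x toward its far end (away from the robot, but for its yaw), z up. Aluminium panel 124 x 104 mm on top; its far end is 18 mm beyond the pin, its near end 106 mm before it. Lay the template on the pin's top too far along +x, then slide it back along -x: the other way its lip would meet the panel.
- rack: Grey sloping rack fixed to the bench, base 150 x 160 mm, origin under its middle. x toward its high end (away from the robot, but for its yaw), z up. Two bars 144 mm long between side posts (72 mm either side of the middle): the upper one (ledge) and a lower rest bar 121 mm down the slope. Posts and side strips stay below the template's top face.

How it is judged:
By the outcome, as a careful person would: the job done as asked, in the order asked, and still so for the second after the job is handed in, with the robot touching nothing.
It also fails if it takes over 58 s, if anything falls off the work surface, if the arm or the gripper's body presses on something with over 40 N, if the wrist force passes 120 N, or if a joint passes its speed limit or range.

## Working session

There is one attempt and no reset: what is moved stays moved. The work goes in short steps, Python scripts to look and compute and a tool call to move; the robot and the scene stay as the last step left them, time stands still between calls to the robot, and variables do not carry over. Pictures are saved under pics/ and viewed, at most 11 in all, crops included, and the job is handed in when it is done.

Besides the shell and the picture viewer there is one more tool, called after "Request:" as name(argument=value, ...) on one line, values as JSON. play_rows: Moves the arm, as the interface text tells. Its arguments: {"type":"object","properties":{"motion":{"type":"array","items":{"type":"array","items":{"type":"array","items":{"type":"number"}}}},"hand":{"type":"number"},"newtons":{"type":"number"}},"required":["motion"]}

```bash
mkdir -p pics; cat > h.py <<'E'
import numpy as np, cv2
from station import sensors, read_camera, camera_info, order
def snap(n,f):
    s=sensors.get_state(); im=read_camera(n); cv2.imwrite(f'pics/{f}.png',im); return s,im
def K(i): return np.array([[i['fx'],0,i['cx']],[0,i['fy'],i['cy']],[0,0,1.]])
def cam(n,s=None):
    i=camera_info(n)
    if n=='wrist':
        T=np.eye(4);T[:3,:3]=np.array(s['orientation']);T[:3,3]=s['tcp_pos']
        W=np.linalg.inv(T@np.array(i['tool_from_camera']))
    else: W=np.array(i['world_to_cam'])
    return K(i),np.array(i['distortion'],float),W
def ray(c,uv):
    k,d,W=c; p=cv2.undistortPoints(np.array([[uv]],float),k,d)[0,0]
    R=W[:3,:3]; v=R.T@np.array([p[0],p[1],1]); return -R.T@W[:3,3],v/np.linalg.norm(v)
def atz(c,uv,z):
    o,v=ray(c,uv); return o+v*(z-o[2])/v[2]
def tri(obs):
    A=0;b=0
    rs=[ray(c,uv) for c,uv in obs]
    for o,v in rs: P=np.eye(3)-np.outer(v,v);A=A+P;b=b+P@o
    x=np.linalg.solve(A,b); return x,[np.linalg.norm((np.eye(3)-np.outer(v,v))@(x-o))*1e3 for o,v in rs]
def proj(c,X):
    k,d,W=c; r,_=cv2.Rodrigues(W[:3,:3]); return cv2.projectPoints(np.array(X,float).reshape(-1,1,3),r,W[:3,3],k,d)[0][:,0]
E
python3 - <<'E'
from h import *
np.set_printoptions(precision=3,suppress=True)
for n in('scene','top'):
    s,im=snap(n,n+'0'); i=camera_info(n); W=cam(n)[2]; print(n,i['fx'],-W[:3,:3].T@W[:3,3],W[2,:3])
s=sensors.get_state();print(s['time_s'],s['tcp_pos'],np.array(s['orientation']),camera_info('wrist'))
E
```

```text
scene 506.329803085481 [-0.156  1.284  1.275] [ 0.371 -0.653 -0.66 ]
top 385.9389999839148 [0.42  0.107 1.163] [ 0.079 -0.022 -0.997]
0.1 [0.278 0.559 0.231] [[-0.895  0.446 -0.   ]
 [ 0.446  0.895 -0.001]
 [-0.    -0.001 -1.   ]] {'fx': 291.3091560975677, 'fy': 291.3091560975677, 'cx': 277.8466674599856, 'cy': 211.7298288718162, 'distortion': array([0.001, 0.   , 0.   , 0.   , 0.   ]), 'tool_from_camera': array([[ 0.001, -0.964, -0.266,  0.066],
       [ 1.   ,  0.001,  0.001, -0.001],
       [-0.   , -0.266,  0.964, -0.143],
       [ 0.   ,  0.   ,  0.   ,  1.   ]])}
```

View pics/scene0.png

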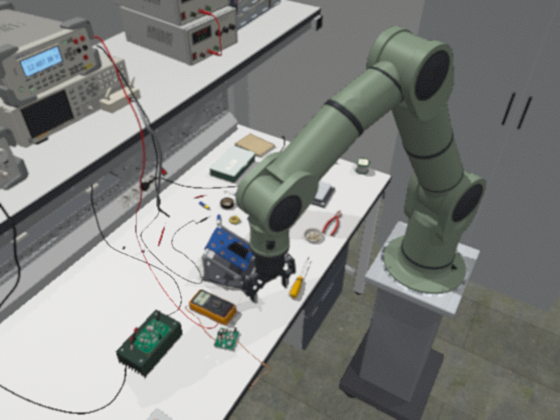

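View pics/top0.png

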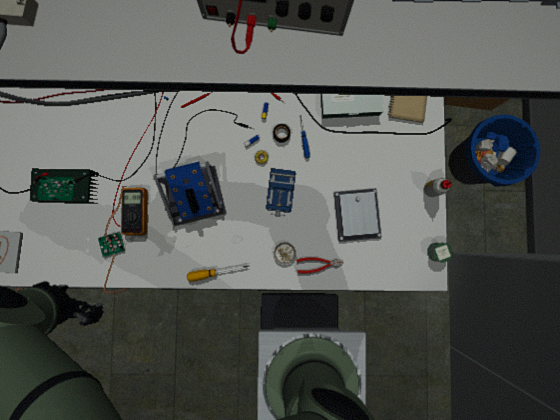

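The scene view shows the template (230,250) partly behind the gripper. The top view has the template on its rack at (193,193), the jig at (357,213), dish (285,253), meter (134,210) and bottle (438,186). I'll enlarge the rack and the jig.

```bash
python3 - <<'E'
from h import *
np.set_printoptions(precision=3,suppress=True)
im=cv2.imread('pics/top0.png')
a=cv2.resize(im[145:245,150:240],None,fx=4.4,fy=5.5,interpolation=cv2.INTER_CUBIC)
a=cv2.resize(im[150:240,155:230],(400,480),interpolation=cv2.INTER_CUBIC)
b=cv2.resize(im[175:250,325:387],(397,480),interpolation=cv2.INTER_CUBIC)
cv2.imwrite('pics/crop0.png',np.hstack([a,b]))
c=cam('top')
print(atz(c,(193,193),.09),atz(c,(357,213),.03),atz(c,(285,253),0),atz(c,(134,210),.04),atz(c,(438,186),.1))
E
```

```text
[0.547 0.343 0.09 ] [ 0.502 -0.128  0.03 ] [0.381 0.083 0.   ] [0.501 0.523 0.04 ] [ 0.576 -0.342  0.1  ]
```

View pics/crop0.png

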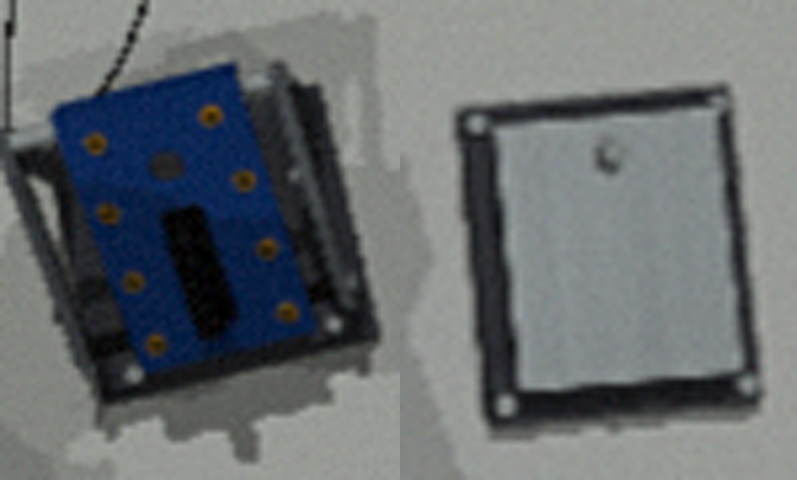

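```bash
cat >> h.py <<'E'
from scipy.optimize import least_squares
from scipy.spatial.transform import Rotation as Ro
TP={'hl':(.075,.048,.006),'hr':(.075,-.048,.006),'tr':(-.075,-.048,.006),'tl':(-.075,.048,.006),'hole':(.034,0,.006),'han':(-.022,0,.040),'handle':(-.022,0,.023),
 'Hhl':(.008,.007,.040),'Hhr':(.008,-.007,.040),'Htr':(-.052,-.007,.040),'Htl':(-.052,.007,.040)}
def tpose(p): # lx,ly,yaw,z,pitch
    R=Ro.from_euler('ZY',[p[2],-p[4]]).as_matrix(); return R,np.array([p[0],p[1],p[3]])+R@[-.063,0,.006]
def fit(obs,p0,free):
    free=list(free)
    def full(q): p=np.array(p0,float);p[free]=q;return p
    def r(q):
        R,o=tpose(full(q)); return np.concatenate([(proj(c,R@np.array(TP[n])+o)[0]-uv) for c,n,uv in obs])
    s=least_squares(r,np.array(p0,float)[free]); return full(s.x),s.fun.reshape(-1,2)
E
python3 - <<'E'
from h import *
np.set_printoptions(precision=4,suppress=True)
c=cam('top'); s=lambda x,y:(155+x/5.333-.4,150+y/5.333-.4)
o=[(c,'hl',s(52,103)),(c,'hr',s(237,64)),(c,'tr',s(318,332)),(c,'tl',s(140,376)),(c,'hole',s(166,166)),(c,'han',s(200,272))]
for fr in [(0,1,2),(0,1,2,3,4)]:
    p,e=fit(o,[.6,.35,.26,.111,np.pi/6],fr); print(p,abs(e).max()); R,t=tpose(p); print('handle',R@TP['handle']+t)
b=lambda x,y:(325+x/6.4-.4,175+y/6.4-.4)
print('pin',atz(c,b(208,158),.035)); P=[atz(c,b(*u),.03)[:2] for u in [(95,133),(318,108),(343,373),(118,390)]]; P=np.array(P);print(P)
d=(P[0]+P[1]-P[2]-P[3]);print('yaw',np.arctan2(d[1],d[0])); w=P[0]+P[3]-P[1]-P[2];print(np.arctan2(-w[0],w[1]), np.linalg.norm(d)/2,np.linalg.norm(w)/2)
E
```

```text
[0.6116 0.3664 0.2436 0.111  0.5236] 2.2752107244894546
handle [0.5261 0.3452 0.0936]
[0.614  0.3697 0.2652 0.0946 0.3599] 1.3414215378726055
handle [0.5274 0.3462 0.0918]
pin [ 0.5423 -0.1272  0.035 ]
[[ 0.5537 -0.0757]
 [ 0.567  -0.1797]
 [ 0.4442 -0.1905]
 [ 0.4351 -0.0864]]
yaw 0.08937627883636934
0.10691258453532097 0.12119245659108709 0.10465507040570597
```

Request:
play_rows(motion=[[[2, -2.2, 0, 0, 0, 0.1], [2.3, -2.5, 0, 0, 0, 0.12], [2.3, -2.5, 0, 0, 0, 0.12], [2.3, -2.5, 0, 0, 0, 0.12], [2.3, -2.5, 0, 0, 0, 0.12]]], hand=-1, newtons=60)

```text
time_s: 0.6
tcp_pos: [0.3912, 0.4363, 0.2311]
orientation: [[-0.992, -0.123, -0.0], [-0.123, 0.992, -0.0], [0.0, -0.0, -1.0]]
force: [1.3, -0.0, -0.0]
opening: 0.0849
finger_force: 0.0
```

Request:
play_rows(motion=[[[2.3, -2.5, -0.3, 0, 0, 0.12], [2.3, -2.5, -0.3, 0.03, -0.12, 0], [2.3, -2.5, -0.3, 0.03, -0.12, 0], [1.5, -2, -0.3, 0.03, -0.12, 0], [1, -1, 0, 0.03, -0.12, 0]]])

```text
time_s: 1.1
tcp_pos: [0.4848, 0.3306, 0.2192]
orientation: [[-0.861, -0.233, 0.452], [-0.205, 0.973, 0.11], [-0.465, 0.002, -0.885]]
force: [2.3, 0.2, -0.2]
opening: 0.0854
finger_force: 0.0
```

```bash
python3 - <<'E'
from h import *
np.set_printoptions(precision=4,suppress=True)
s,im=snap('wrist','w1'); print(s['time_s'],s['tcp_pos'],np.array(s['orientation']),s['force'],s['dq'])
E
```

```text
1.1 [0.4848 0.3306 0.2192] [[-0.8612 -0.2326  0.452 ]
 [-0.2049  0.9726  0.11  ]
 [-0.4652  0.0021 -0.8852]] [ 2.3187  0.2491 -0.178 ] [-1.2782 -0.1283  1.3711  0.8243  2.1048 -1.2551 -2.175 ]
```

View pics/w1.png

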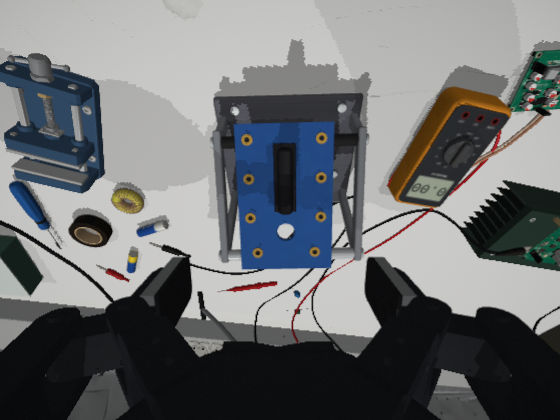

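The wrist view shows the plate head-down at (285,195). Its corners are about (237,122), (333,122), (336,268) and (240,268), the hole is at (286,231), and the handle is at (285,178). I'll let the arm settle, then extract corners automatically.

Request:
play_rows(motion=[[[0, 0, 0, 0, 0, 0], [0, 0, 0, 0, 0, 0]]])

```text
time_s: 1.35
tcp_pos: [0.4841, 0.3344, 0.2194]
orientation: [[-0.862, -0.236, 0.448], [-0.209, 0.972, 0.109], [-0.461, 0.001, -0.887]]
force: [-0.2, 0.1, 0.1]
opening: 0.0852
finger_force: 0.0
```

```bash
cat >> h.py <<'E'
def blue(im,seed):
    h=cv2.cvtColor(im,cv2.COLOR_BGR2HSV); m=((h[...,0]>100)&(h[...,0]<125)&(h[...,1]>130)&(h[...,2]>60)).astype(np.uint8)
    n,l,st,_=cv2.connectedComponentsWithStats(m); k=max(range(1,n),key=lambda i:st[i,4] if abs(st[i,0]+st[i,2]/2-seed[0])<50 and abs(st[i,1]+st[i,3]/2-seed[1])<60 else 0)
    m=(l==k).astype(np.uint8); cs,hi=cv2.findContours(m,cv2.RETR_CCOMP,cv2.CHAIN_APPROX_NONE)
    o=max(cs,key=cv2.contourArea); hull=cv2.convexHull(o)
    for e in np.arange(2,20,.5):
        q=cv2.approxPolyDP(hull,e,True)[:,0]
        if len(q)==4: break
    # refine by line fits
    L=[];pts=o[:,0].astype(float)
    for i in range(4):
        a,b=q[i].astype(float),q[(i+1)%4].astype(float);d=(b-a)/np.linalg.norm(b-a);t=(pts-a)@d;w=abs((pts-a)@[-d[1],d[0]])
        g=pts[(w<3)&(t>.12*np.linalg.norm(b-a))&(t<.88*np.linalg.norm(b-a))]; vx,vy,x,y=cv2.fitLine(g.astype(np.float32),cv2.DIST_HUBER,0,.01,.01)[:,0];L.append(np.cross([x,y,1],[x+vx,y+vy,1]))
    C=[np.cross(L[i-1],L[i]) for i in range(4)]; C=np.array([v[:2]/v[2] for v in C])
    holes=[(cv2.contourArea(x),x[:,0].mean(0)) for x in cs if x is not o and cv2.contourArea(x)>25]
    return C,holes
E
python3 - <<'E'
from h import *
np.set_printoptions(precision=4,suppress=True)
s,im=snap('wrist','w2'); print(s['tcp_pos'],s['dq'])
C,H=blue(im,(285,195)); print(C,H)
E
```

```text
[0.4841 0.3344 0.2194] [ 0.0247  0.0045 -0.0129 -0.0114  0.0067 -0.0005 -0.009 ]
[[329.5972 121.7124]
 [326.0717 266.6183]
 [238.9319 268.6266]
 [229.7014 124.0955]] [(113.5, array([253.7273, 252.7879])), (117.0, array([310.4706, 252.    ])), (254.0, array([281.54, 231.12])), (123.5, array([246.2857, 217.8571])), (120.0, array([316.5294, 216.9706])), (130.0, array([244.4722, 179.0556])), (127.5, array([316.8286, 177.7429])), (1609.0, array([280.5833, 177.2278])), (139.5, array([242.7297, 139.7568])), (142.0, array([317.4211, 138.0789]))]
```

```bash
python3 - <<'E'
from h import *
np.set_printoptions(precision=4,suppress=True)
s=sensors.get_state(); c=cam('wrist',s); t=cam('top'); f=lambda x,y:(155+x/5.333-.4,150+y/5.333-.4)
o=[(c,'hl',(326.1,266.6)),(c,'hr',(238.9,268.6)),(c,'tr',(229.7,124.1)),(c,'tl',(329.6,121.7)),(c,'hole',(281.5,231.1))]
o2=o+[(t,'hl',f(52,103)),(t,'hr',f(237,64)),(t,'tr',f(318,332)),(t,'tl',f(140,376)),(t,'hole',f(166,166))]
for O in (o,o2):
  for fr in [(0,1,2),(0,1,2,3,4)]:
    p,e=fit(O,[.61,.366,.25,.111,np.pi/6],fr); print(p,abs(e).max()); R,x=tpose(p); print('handle',R@TP['handle']+x)
print(e)
E
```

```text
[0.6075 0.3679 0.2639 0.111  0.5236] 1.1513682157435596
handle [0.5224 0.345  0.0936]
[0.6093 0.3684 0.2638 0.1083 0.5056] 0.636157009925455
handle [0.5239 0.3454 0.0925]
[0.6079 0.3678 0.2602 0.111  0.5236] 2.636195927583316
handle [0.5228 0.3451 0.0936]
[0.6101 0.3684 0.2609 0.1071 0.48  ] 1.8789627856337745
handle [0.5243 0.3455 0.0936]
[[ 0.1622 -0.1975]
 [-0.6115 -0.9416]
 [-0.2764  0.4468]
 [ 0.4287  0.6806]
 [ 0.039   0.4   ]
 [-0.4031  1.879 ]
 [-0.4517  0.7115]
 [-0.1099 -0.3168]
 [ 0.5306 -0.3877]
 [ 0.2499 -0.2264]]
```

```bash
cat >> h.py <<'E'
def delta(pos,R,s=None):
    s=s or sensors.get_state(); R0=np.array(s['orientation'])
    print('d cm',(np.array(pos)-s['tcp_pos'])*100,'rot',Ro.from_matrix(np.array(R)@R0.T).as_rotvec(),'t',s['time_s'])
def toolR(yaw,pitch):
    R=Ro.from_euler('ZY',[yaw,-pitch]).as_matrix(); return np.column_stack([-R[:,0],R[:,1],-R[:,2]])
E
python3 - <<'E'
from h import *
np.set_printoptions(precision=4,suppress=True)
p=[.6075,.3679,.262,.111,np.pi/6]; R,x=tpose(p); h=R@TP['handle']+x; T=toolR(.262,np.pi/6)
delta(h+.06*R[:,2],T); print(R[:,2]*6-(-R[:,2]*1.2), R)
E
```

```text
d cm [ 0.8936  0.3129 -7.3877] rot [ 0.0099 -0.0425  0.0248] t 1.4
[-3.4771 -0.9324  6.2354] [[ 0.8365 -0.259  -0.4829]
 [ 0.2243  0.9659 -0.1295]
 [ 0.5     0.      0.866 ]]
```

Request:
play_rows(motion=[[[0.2, 0.1, -1.8, 0.002, -0.011, 0.006], [0.2, 0.1, -1.9, 0.002, -0.011, 0.006], [0.2, 0.1, -1.9, 0.003, -0.011, 0.006], [0.3, 0, -1.8, 0.003, -0.01, 0.007], [0, 0, 0, 0, 0, 0]]])

```text
time_s: 1.9
tcp_pos: [0.4934, 0.3354, 0.1514]
orientation: [[-0.838, -0.255, 0.483], [-0.223, 0.967, 0.123], [-0.499, -0.005, -0.867]]
force: [-0.0, 0.2, 0.9]
opening: 0.0852
finger_force: 0.0
```

Request:
play_rows(motion=[[[0.6, 0.15, -1.0, 0, 0, 0], [0.6, 0.15, -1.1, 0, 0, 0], [0.6, 0.15, -1.1, 0, 0, 0], [0, 0, 0, 0, 0, 0]]])

```text
time_s: 2.3
tcp_pos: [0.5122, 0.3396, 0.1206]
orientation: [[-0.838, -0.253, 0.484], [-0.22, 0.968, 0.123], [-0.5, -0.003, -0.866]]
force: [0.2, -0.2, 0.0]
opening: 0.0855
finger_force: 0.0
```

```bash
python3 - <<'E'
from h import *
np.set_printoptions(precision=4,suppress=True)
p=[.6075,.3679,.262,.111,np.pi/6]; R,x=tpose(p); h=R@TP['handle']+x; T=toolR(.262,np.pi/6)
s,im=snap('wrist','w3'); cv2.imwrite('pics/w3c.png',im[40:400,60:500])
delta(h-.012*R[:,2],T,s); c=cam('wrist',s)
for n in TP: print(n,proj(c,R@TP[n]+x)[0])
E
```

```text
d cm [ 1.5957  0.7012 -3.7363] rot [0.0035 0.0004 0.0067] t 2.3
hl [345.7877 347.6008]
hr [221.1371 347.3996]
tr [208.2068 148.753 ]
tl [359.7635 148.3355]
hole [283.4901 300.4782]
han [284.4714 247.0353]
handle [284.0322 236.6376]
Hhl [296.0537 293.8865]
Hhr [272.5906 293.8762]
Htr [271.7277 195.4867]
Htl [297.5587 195.4422]
```

View pics/w3c.png

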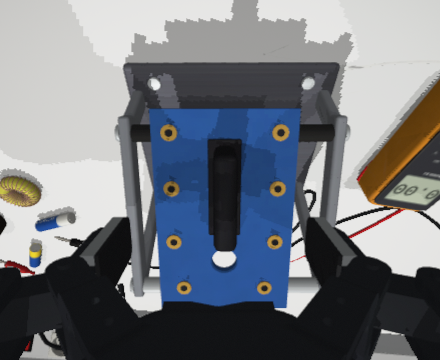

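The model fits: predicted tail corners (208,149) and (360,148), seen at about (209,149) and (360,149). The handle is centred between the fingers at full-frame column 284. I'll descend and grip.

Request:
play_rows(motion=[[[0.5, 0.2, -1.2, 0.003, 0, 0.006], [0.5, 0.2, -1.2, 0, 0, 0], [0.6, 0.3, -1.3, 0, 0, 0], [0, 0, 0, 0, 0, 0], [0, 0, 0, 0, 0, 0]]])

```text
time_s: 2.85
tcp_pos: [0.5272, 0.3467, 0.0847]
orientation: [[-0.836, -0.259, 0.484], [-0.225, 0.966, 0.13], [-0.501, -0.0, -0.866]]
force: [0.9, -0.6, 0.3]
opening: 0.0855
finger_force: 0.0
```

Request:
play_rows(motion=[[[0, 0, 0, 0, 0, 0], [0, 0, 0, 0, 0, 0], [0, 0, 0, 0, 0, 0], [0, 0, 0, 0, 0, 0], [0, 0, 0, 0, 0, 0]]], hand=1, newtons=50)

```text
time_s: 3.35
tcp_pos: [0.5269, 0.3471, 0.084]
orientation: [[-0.836, -0.261, 0.483], [-0.226, 0.965, 0.13], [-0.5, -0.0, -0.866]]
force: [-8.7, -9.8, 20.4]
opening: 0.0133
finger_force: 51.2
```

Request:
play_rows(motion=[[[0, 0, 0, 0, 0, 0], [0, 0, 0, 0, 0, 0], [0, 0, 0, 0, 0, 0]]])

```text
time_s: 3.65
tcp_pos: [0.5269, 0.347, 0.0841]
orientation: [[-0.836, -0.261, 0.483], [-0.226, 0.965, 0.13], [-0.501, -0.0, -0.866]]
force: [-3.7, -1.5, 8.1]
opening: 0.0135
finger_force: 48.7
```

```bash
python3 - <<'E'
from h import *
np.set_printoptions(precision=4,suppress=True)
p=[.6075,.3679,.262,.111,np.pi/6]; R,x=tpose(p); h=R@TP['handle']+x; T=toolR(.262,np.pi/6)
s=sensors.get_state(); delta(h-.012*R[:,2],T,s); print(s['force'],s['torque'],s['opening'],s['finger_force'])
# rotation plan about bar
L=np.array([p[0],p[1],.111]); ax=np.array([-np.sin(.262),np.cos(.262),0]); t0=np.array(s['tcp_pos']);prev=t0
for i in range(1,11):
    t=L+Ro.from_rotvec(ax*np.pi/6*i/10).apply(t0-L); print(i,(t-prev)*100);prev=t
print(ax*np.pi/60)
E
```

```text
d cm [ 0.1293 -0.0398 -0.0859] rot [-0.      0.0006 -0.0016] t 3.65
[-3.6956 -1.5355  8.1434] [-0.3618  0.4628 -0.0526] 0.01346170354750165 48.747897148132324
1 [-0.1251 -0.0335  0.4394]
2 [-0.1027 -0.0275  0.4456]
3 [-0.08   -0.0215  0.4506]
4 [-0.0571 -0.0153  0.4543]
5 [-0.0341 -0.0091  0.4567]
6 [-0.0109 -0.0029  0.458 ]
7 [0.0122 0.0033 0.4579]
8 [0.0354 0.0095 0.4566]
9 [0.0584 0.0157 0.4541]
10 [0.0813 0.0218 0.4503]
[-0.0136  0.0506  0.    ]
```

Request:
play_rows(motion=[[[-0.06, -0.02, 0.22, -0.007, 0.025, 0], [-0.06, -0.02, 0.22, -0.007, 0.025, 0], [-0.05, -0.01, 0.22, -0.007, 0.025, 0], [-0.05, -0.01, 0.23, -0.007, 0.025, 0], [-0.04, -0.01, 0.22, -0.007, 0.025, 0]]])

```text
time_s: 4.15
tcp_pos: [0.5244, 0.3464, 0.0944]
orientation: [[-0.888, -0.261, 0.378], [-0.241, 0.965, 0.1], [-0.391, -0.002, -0.92]]
force: [0.4, 0.3, -2.2]
opening: 0.0133
finger_force: 49.5
```

Request:
play_rows(motion=[[[-0.04, -0.01, 0.23, -0.007, 0.026, 0], [-0.03, -0.01, 0.23, -0.007, 0.026, 0], [-0.03, -0.01, 0.23, -0.007, 0.026, 0], [-0.02, -0.01, 0.23, -0.007, 0.025, 0], [-0.02, 0, 0.23, -0.007, 0.025, 0]]])

```text
time_s: 4.65
tcp_pos: [0.5232, 0.3455, 0.1058]
orientation: [[-0.931, -0.26, 0.258], [-0.252, 0.966, 0.067], [-0.266, -0.003, -0.964]]
force: [-0.9, -1.0, -0.1]
opening: 0.0129
finger_force: 49.7
```

```bash
python3 - <<'E'
from h import *
np.set_printoptions(precision=4,suppress=True)
s=sensors.get_state(); print(s['force'],s['torque'],s['opening']); t0=np.array([.5269,.347,.0841]);L=np.array([.6075,.3679,.111]);ax=np.array([-np.sin(.262),np.cos(.262),0])
a=Ro.from_matrix(np.array(s['orientation'])@toolR(.262,np.pi/6).T).as_rotvec(); print(a,a@ax)
delta(L+Ro.from_rotvec(ax*(a@ax)).apply(t0-L),Ro.from_rotvec(ax*(a@ax)).as_matrix()@toolR(.262,np.pi/6),s)
snap('wrist','w4')
E
```

```text
[-0.9223 -1.0327 -0.1098] [-0.0748  0.2539 -0.0468] 0.012931027001843877
[-0.0688  0.2449  0.0009] 0.2543676401202079
d cm [-0.0278  0.0441  0.0162] rot [ 0.0027  0.0007 -0.0013] t 4.65
```

Request:
play_rows(motion=[[[-0.01, 0, 0.23, -0.007, 0.026, 0], [0, 0, 0.23, -0.007, 0.026, 0], [0, 0, 0.23, -0.007, 0.026, 0], [0.01, 0, 0.23, -0.007, 0.026, 0], [0.02, 0, 0.23, -0.007, 0.026, 0]]])

```text
time_s: 5.2
tcp_pos: [0.5235, 0.3455, 0.1172]
orientation: [[-0.957, -0.261, 0.131], [-0.259, 0.965, 0.032], [-0.135, -0.003, -0.991]]
force: [-2.9, -2.4, 2.8]
opening: 0.0132
finger_force: 50.1
```

Request:
play_rows(motion=[[[0.02, 0, 0.23, -0.007, 0.026, 0], [0.02, 0.01, 0.23, -0.007, 0.026, 0], [0.03, 0.01, 0.23, -0.006, 0.026, 0], [0.03, 0.01, 0.22, 0, 0.02, 0], [0, 0, 0, 0, 0, 0]]])

```text
time_s: 5.7
tcp_pos: [0.5252, 0.3458, 0.1262]
orientation: [[-0.965, -0.26, 0.034], [-0.26, 0.966, 0.013], [-0.037, 0.003, -0.999]]
force: [0.7, -0.1, -2.0]
opening: 0.0134
finger_force: 49.4
```

```bash
python3 - <<'E'
from h import *
np.set_printoptions(precision=4,suppress=True)
s,_=snap('wrist','w5'); print(s['force'],s['torque'],s['opening']); 
delta(s['tcp_pos'],toolR(.262,0),s); print(np.array(s['tcp_pos']))
snap('top','t5'); im=cv2.imread('pics/w5.png'); cv2.imwrite('pics/w5b.png',np.hstack([im[100:420,80:480],cv2.resize(cv2.imread('pics/t5.png')[145:245,145:245],(320,320))]))
E
```

```text
[ 0.7223 -0.0629 -2.0471] [-0.0298 -0.2208 -0.0221] 0.013428011405997939
d cm [0. 0. 0.] rot [-0.0128  0.0345 -0.0009] t 5.7
[0.5252 0.3458 0.1262]
```

View pics/w5b.png

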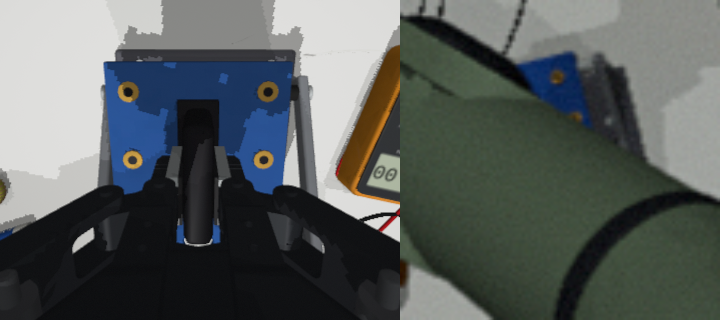

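The wrist picture shows the tail corners at about (185,162) and (378,162), with the handle gripped at column 280 and the tail nearly level. I'll remove the last 2° of tilt and compare with the model in the hand.

Request:
play_rows(motion=[[[0.03, 0.01, 0.16, -0.006, 0.017, 0], [0.03, 0.01, 0.15, -0.006, 0.017, 0], [0, 0, 0, 0, 0, 0], [0, 0, 0, 0, 0, 0]]])

```text
time_s: 6.2
tcp_pos: [0.5254, 0.3463, 0.1293]
orientation: [[-0.965, -0.261, 0.0], [-0.261, 0.965, 0.001], [-0.001, 0.001, -1.0]]
force: [0.7, 0.6, -3.1]
opening: 0.013
finger_force: 49.2
```

```bash
cat >> h.py <<'E'
# template in hand: at grasp
def hand():
    R,x=tpose([.6075,.3679,.262,.111,np.pi/6]); T=toolR(.2635,np.pi/6)
    return T.T@R, T.T@(x-np.array([.5269,.347,.0841]))
def tailpx(im):
    h=cv2.cvtColor(im,cv2.COLOR_BGR2HSV); m=((h[...,0]>100)&(h[...,0]<125)&(h[...,1]>130)&(h[...,2]>50)).astype(np.uint8)
    n,l,st,_=cv2.connectedComponentsWithStats(m[100:300,150:420]); k=1+np.argmax(st[1:,4]); m=l==k
    ys,xs=np.where(m); g=[]
    for x in range(60,200):
        y=np.where(m[:,x])[0]
        if len(y): g.append((x+150,y[0]+100))
    a=np.polyfit(*np.array(g).T,1); left=[];right=[]
    for y in range(ys.min()+8,ys.min()+60):
        x=np.where(m[y])[0]; left.append((y+100,x[0]+150)); right.append((y+100,x[-1]+150))
    return a,np.polyfit(*np.array(left).T,1),np.polyfit(*np.array(right).T,1)
def corners(im):
    a,l,r=tailpx(im); o=[]
    for b in (l,r): x=(b[0]*a[1]+b[1])/(1-b[0]*a[0]); o.append((x,a[0]*x+a[1]))
    return np.array(o)
E
python3 - <<'E'
from h import *
np.set_printoptions(precision=4,suppress=True)
s,im=snap('wrist','w6'); print(s['force'],s['torque'],s['tcp_pos'],s['opening']); delta(s['tcp_pos'],toolR(.262,0),s)
Rh,xh=hand(); print(xh,Rh); c=cam('wrist',s); T=np.array(s['orientation'])
f=lambda n,dz=0:proj(c,T@(Rh@(np.array(TP[n])+[0,0,dz])+xh)+s['tcp_pos'])[0]
print('pred top',f('tr'),f('tl'),'bottom',f('tr',-.006),f('tl',-.006))
for n in ('w4','w5','w6'): print(n,corners(cv2.imread(f'pics/{n}.png')))
E
```

```text
[ 0.7005  0.632  -3.0819] [ 0.0277 -0.0736 -0.0147] [0.5254 0.3463 0.1293] 0.012960849592166413
d cm [0. 0. 0.] rot [-0.0009  0.0003 -0.0016] t 6.2
[-0.0226 -0.0007  0.0123] [[-1.     -0.0013 -0.    ]
 [-0.0013  1.      0.0007]
 [-0.      0.0007 -1.    ]]
pred top [184.1438 161.4681] [373.7906 161.9334] bottom [187.6733 160.3263] [370.1628 160.775 ]
w4 [[182.8435 162.0255]
 [372.7026 161.316 ]]
w5 [[184.1756 161.6843]
 [371.8219 160.8153]]
w6 [[184.3146 161.2362]
 [372.1621 161.0378]]
```

Forces are low, the weight (3 N) is in the hand, and the plate is level with no slip. I'll lift the lip off the bar.

Request:
play_rows(motion=[[[0, 0, 0.4, 0, 0, 0], [0, 0, 0.8, 0, 0, 0], [0, 0, 1.2, 0, 0, 0], [0, 0, 1.6, 0, 0, 0], [0, 0, 1.6, 0, 0, 0]]])

```text
time_s: 6.75
tcp_pos: [0.5255, 0.3464, 0.1874]
orientation: [[-0.965, -0.261, 0.001], [-0.261, 0.965, 0.001], [-0.001, 0.001, -1.0]]
force: [0.3, 0.1, -2.0]
opening: 0.0134
finger_force: 49.2
```

Request:
play_rows(motion=[[[0, 0, 1.4, 0, 0, 0], [0, -0.8, 0.8, 0, 0, 0], [0, -1.6, 0, 0, 0, -0.01], [0, -2.2, 0, 0, 0, -0.015], [0, -2.6, 0, 0, 0, -0.015]]])

```text
time_s: 7.25
tcp_pos: [0.5249, 0.2722, 0.2068]
orientation: [[-0.975, -0.221, -0.0], [-0.221, 0.975, 0.0], [0.0, 0.0, -1.0]]
force: [-0.0, -0.6, -3.0]
opening: 0.013
finger_force: 49.2
```

Request:
play_rows(motion=[[[0, -3, 0, 0, 0, -0.02], [0, -3, 0, 0, 0, -0.02], [0, -3, 0, 0, 0, -0.02], [0, -3, 0, 0, 0, -0.02], [0, -3, 0, 0, 0, -0.02]]])

```text
time_s: 7.75
tcp_pos: [0.5246, 0.1213, 0.207]
orientation: [[-0.993, -0.121, -0.0], [-0.121, 0.993, -0.0], [0.0, -0.0, -1.0]]
force: [1.2, -0.4, -3.7]
opening: 0.0132
finger_force: 49.2
```

Request:
play_rows(motion=[[[0, -2.2, 0, 0, 0, -0.01], [0, -1.2, 0, 0, 0, -0.01], [0, -0.6, 0, 0, 0, 0], [0, 0, 0, 0, 0, 0], [0, 0, 0, 0, 0, 0]]])

```text
time_s: 8.25
tcp_pos: [0.5253, 0.0852, 0.2074]
orientation: [[-0.995, -0.105, 0.001], [-0.105, 0.994, 0.001], [-0.001, 0.001, -1.0]]
force: [-0.7, 0.3, -1.9]
opening: 0.0131
finger_force: 49.2
```

```bash
python3 - <<'E'
from h import *
np.set_printoptions(precision=4,suppress=True)
s,im=snap('wrist','w7'); print(s['time_s'],s['force'],s['torque'],s['tcp_pos'],s['opening'],s['dq']); print(corners(im)); delta([.52,.0,.2],toolR(.095,0),s)
print(proj(cam('wrist',s),[.5423,-.1272,.03]))
E
```

```text
8.25 [-0.7254  0.2955 -1.8752] [0.064  0.0456 0.0477] [0.5253 0.0852 0.2074] 0.013119126550374853 [-0.0098  0.0014 -0.0023 -0.0019  0.0001 -0.0008 -0.0018]
[[184.0627 162.    ]
 [371.459  162.    ]]
d cm [-0.525  -8.5176 -0.7438] rot [-0.0013  0.0006 -0.0099] t 8.25
[[ 87.3963 188.4477]]
```

View pics/w7.png

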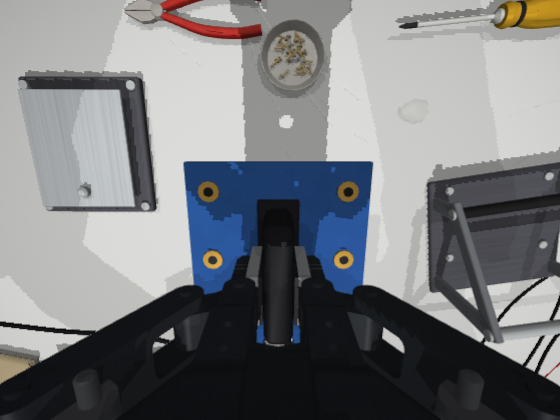

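The pin is at about (85,190) with its foot near (84,194). The panel corners are roughly (22,89), (120,88), (135,208) and (47,208). I'll take a second view 6 cm nearer.

Request:
play_rows(motion=[[[0, -1, 0, 0, 0, 0], [0, -2, 0, 0, 0, 0], [0, -2, 0, 0, 0, -0.01], [0, -1, 0, 0, 0, 0], [0, 0, 0, 0, 0, 0]]])

```text
time_s: 8.8
tcp_pos: [0.5254, 0.0229, 0.2074]
orientation: [[-0.996, -0.092, 0.0], [-0.092, 0.996, 0.0], [-0.0, 0.0, -1.0]]
force: [0.2, 0.5, -2.0]
opening: 0.0131
finger_force: 49.2
```

```bash
python3 - <<'E'
from h import *
import json
np.set_printoptions(precision=4,suppress=True)
s,im=snap('wrist','w8'); print(s['time_s'],s['tcp_pos'],np.array(s['orientation'])[:,1],s['dq'][:2])
json.dump({k:np.array(s[k]).tolist() for k in('tcp_pos','orientation')},open('w8.json','w'))
a=cv2.imread('pics/w7.png')
p=lambda i,x,y,f:cv2.resize(i[y:y+150,x:x+130],None,fx=3,fy=3,interpolation=cv2.INTER_CUBIC)
cv2.imwrite('pics/c8.png',np.hstack([p(a,15,70,3),p(im,70,70,3)]))
E
```

```text
8.8 [0.5254 0.0229 0.2074] [-0.0921  0.9957  0.0003] [-0.0292  0.0025]
```

View pics/c8.png

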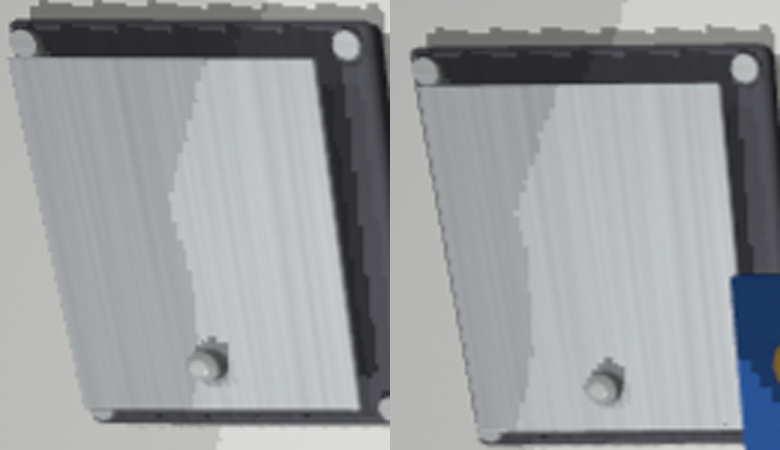

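```bash
python3 - <<'E'
from h import *
import json
np.set_printoptions(precision=4,suppress=True)
s8=json.load(open('w8.json')); c8=cam('wrist',s8)
s7=dict(tcp_pos=[.5253,.0852,.2074],orientation=[[-.9945,-.1047,.001],[-.1047,.9945,.001],[-.001,.001,-1]]); c7=cam('wrist',s7)
f7=lambda x,y:(15+x/3-.33,70+y/3-.33); f8=lambda x,y:(70+x/3-.33,70+y/3-.33); t=cam('top')
print('pin',tri([(c7,f7(208,366)),(c8,f8(213,386))]),atz(c7,f7(208,366),.034),atz(c8,f8(213,386),.034),atz(t,(357.1,199.3),.034))
P7=[(8,57),(315,58),(358,409),(88,407)];P8=[(25,85),(330,83),(353,430),(89,432)]
for a,b in zip(P7,P8): print('corner',tri([(c7,f7(*a)),(c8,f8(*b))]),atz(c8,f8(*b),.03))
for c,f,P in((c7,f7,P7),(c8,f8,P8)):
    Q=np.array([atz(c,f(*u),.03)[:2] for u in P]); nr,nl,fl,fr=Q  # near-right.. labels by image
    d=(Q[2]+Q[3]-Q[0]-Q[1])/2; w=(Q[1]+Q[2]-Q[0]-Q[3])/2; print('yaw',np.arctan2(d[1],d[0]),np.arctan2(-w[0],w[1]),np.linalg.norm(d),np.linalg.norm(w),'pin by centre',Q.mean(0)+44*.001*d/np.linalg.norm(d))
E
```

```text
pin (array([ 0.5461, -0.1314,  0.0297]), [np.float64(0.4699709625492098), np.float64(0.4699709625490598)]) [ 0.5455 -0.1287  0.034 ] [ 0.5445 -0.1294  0.034 ] [ 0.5424 -0.1274  0.034 ]
corner (array([ 0.4452, -0.1947,  0.0256]), [np.float64(0.16275282079912887), np.float64(0.16275282079911169)]) [ 0.4452 -0.1919  0.03  ]
corner (array([ 0.4346, -0.0886,  0.0281]), [np.float64(0.012267577197127054), np.float64(0.012267577197057334)]) [ 0.4348 -0.0879  0.03  ]
corner (array([ 0.5618, -0.0828,  0.0164]), [np.float64(0.27952010006894906), np.float64(0.2795201000688344)]) [ 0.5579 -0.0788  0.03  ]
corner (array([ 0.5699, -0.1825,  0.0235]), [np.float64(0.3617914136208761), np.float64(0.36179141362086487)]) [ 0.568  -0.1787  0.03  ]
yaw 0.10243137667436669 0.10105875680412402 0.12283690249185805 0.10281128193408445 pin by centre [ 0.545  -0.1285]
yaw 0.09064161868443296 0.10063975502157368 0.12350372371577734 0.10245240203462046 pin by centre [ 0.5453 -0.1304]
```

Request:
play_rows(motion=[[[-0.2, -1.5, 0, 0, 0, 0], [-0.2, -3, 0, 0, 0, 0.007], [-0.2, -3.5, 0, 0, 0, 0], [-0.2, -3.5, -0.8, 0, 0, 0], [-0.2, -2.4, -1.6, 0, 0, 0]]])

```text
time_s: 9.35
tcp_pos: [0.5157, -0.1168, 0.184]
orientation: [[-0.995, -0.1, 0.002], [-0.1, 0.995, -0.0], [-0.002, -0.0, -1.0]]
force: [-0.5, -0.6, -2.3]
opening: 0.013
finger_force: 49.2
```

Request:
play_rows(motion=[[[-0.1, -1, -2.2, 0, 0, 0], [0, -0.5, -2.2, 0, 0, 0], [0, 0, -2.2, 0, 0, 0], [0, 0, -1.5, 0, 0, 0], [0, 0, 0, 0, 0, 0]]])

```text
time_s: 9.85
tcp_pos: [0.5135, -0.129, 0.1009]
orientation: [[-0.995, -0.102, -0.002], [-0.102, 0.995, 0.002], [0.002, 0.002, -1.0]]
force: [0.1, 0.3, -2.5]
opening: 0.013
finger_force: 49.1
```

```bash
cat >> h.py <<'E'
u=np.array([np.cos(.099),np.sin(.099),0]);v=np.array([-u[1],u[0],0]); PIN=np.array([.545,-.129,.030])
def goal(d,zu): return PIN+(d-.0566)*u+.001*v+[0,0,zu-.030+.0123]
E
python3 - <<'E'
from h import *
np.set_printoptions(precision=4,suppress=True)
s,im=snap('wrist','w9'); print(s['force'],s['torque'],s['tcp_pos'],s['opening'],corners(im)); delta(goal(.026,.042),toolR(.099,0),s)
snap('scene','s9');cv2.imwrite('pics/w9b.png',np.hstack([im[90:420,60:500],cv2.resize(cv2.imread('pics/s9.png')[180:300,200:330],(357,330))]))
E
```

```text
[ 0.1183  0.3433 -2.4802] [-0.0138  0.0286  0.0184] [ 0.5135 -0.129   0.1009] 0.012955515868773066 [[184.0603 162.0643]
 [371.5703 161.8958]]
d cm [ 0.0925 -0.198  -4.6611] rot [-0.0018 -0.002  -0.0029] t 9.85
```

View pics/w9b.png

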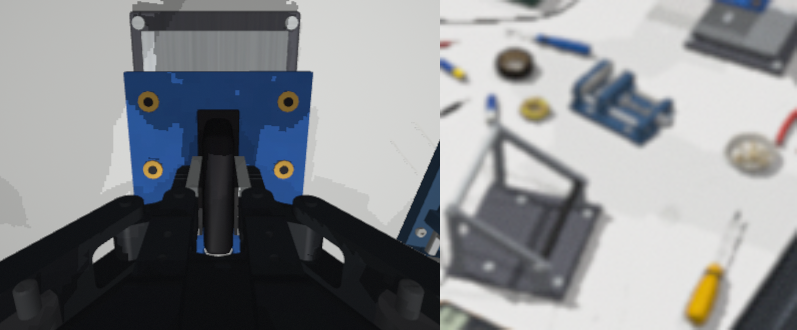

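The plate's tail is parallel to the jig and about 2–3 mm too far +y (jig middle at crop column 215, plate middle at 218.5). That matches the computed correction. I'll lower it.

Request:
play_rows(motion=[[[0.05, -0.1, -0.8, -0.001, -0.002, -0.003], [0.05, -0.1, -1.4, -0.001, 0, 0], [0, 0, -1.4, 0, 0, 0], [0, 0, -0.8, 0, 0, 0], [0, 0, 0, 0, 0, 0]]])

```text
time_s: 10.45
tcp_pos: [0.5146, -0.1315, 0.057]
orientation: [[-0.995, -0.098, 0.0], [-0.098, 0.995, -0.001], [-0.0, -0.001, -1.0]]
force: [0.3, -0.4, -3.0]
opening: 0.0128
finger_force: 49.1
```

Request:
play_rows(motion=[[[0, 0, -0.1, 0, 0, 0], [0, 0, -0.1, 0, 0, 0], [0, 0, -0.1, 0, 0, 0], [0, 0, 0, 0, 0, 0]]])

```text
time_s: 10.85
tcp_pos: [0.5154, -0.1319, 0.0556]
orientation: [[-0.995, -0.097, 0.003], [-0.097, 0.995, -0.001], [-0.003, -0.002, -1.0]]
force: [0.0, 0.7, -3.2]
opening: 0.013
finger_force: 49.1
```

```bash
python3 - <<'E'
from h import *
np.set_printoptions(precision=4,suppress=True)
s,im=snap('wrist','w10'); print(s['force'],s['torque'],s['tcp_pos'],s['opening'],corners(im)); delta(goal(.026,.039),toolR(.099,0),s)
E
```

```text
[ 0.0253  0.6689 -3.2456] [-0.0502  0.0786  0.0348] [ 0.5154 -0.1319  0.0556] 0.01303711976920934 [[183.5744 162.    ]
 [371.9945 162.    ]]
d cm [-0.0994  0.0825 -0.433 ] rot [0.0014 0.0029 0.0013] t 10.85
```

Request:
play_rows(motion=[[[0, 0, -0.1, 0, 0, 0], [0, 0, -0.1, 0, 0, 0], [0, 0, -0.1, 0, 0, 0], [0, 0, 0, 0, 0, 0]]])

```text
time_s: 11.3
tcp_pos: [0.5153, -0.1318, 0.0523]
orientation: [[-0.995, -0.098, 0.002], [-0.098, 0.995, -0.001], [-0.002, -0.001, -1.0]]
force: [-0.3, 0.5, -2.6]
opening: 0.0131
finger_force: 49.1
```

Request:
play_rows(motion=[[[0, 0, -0.05, 0, 0, 0], [0, 0, -0.05, 0, 0, 0], [0, 0, 0, 0, 0, 0]]])

```text
time_s: 11.6
tcp_pos: [0.5153, -0.1317, 0.0514]
orientation: [[-0.995, -0.098, 0.003], [-0.098, 0.995, -0.001], [-0.002, -0.001, -1.0]]
force: [0.2, -0.0, -2.3]
opening: 0.0133
finger_force: 49.1
```

Request:
play_rows(motion=[[[0, 0, -0.05, 0, 0, 0], [0, 0, -0.05, 0, 0, 0], [0, 0, 0, 0, 0, 0]]])

```text
time_s: 11.9
tcp_pos: [0.5154, -0.1318, 0.0506]
orientation: [[-0.995, -0.097, 0.003], [-0.097, 0.995, -0.001], [-0.003, -0.002, -1.0]]
force: [-1.5, -0.7, 3.0]
opening: 0.0131
finger_force: 50.3
```

Request:
play_rows(motion=[[[0, 0, -0.05, 0, 0, 0], [0, 0, 0, 0, 0, 0], [0, 0, 0, 0, 0, 0]]])

```text
time_s: 12.2
tcp_pos: [0.5155, -0.1318, 0.0504]
orientation: [[-0.995, -0.098, 0.003], [-0.098, 0.995, -0.002], [-0.003, -0.002, -1.0]]
force: [-3.7, -0.4, 9.1]
opening: 0.0133
finger_force: 51.2
```

Contact on the pin's top, at the expected height. I'll ease the pressure slightly and slide back along -x of the jig.

Request:
play_rows(motion=[[[-0.1, -0.01, 0.03, 0, 0, 0], [-0.2, -0.02, 0, 0, 0, 0], [-0.2, -0.02, 0, 0, 0, 0], [-0.2, -0.02, 0, 0, 0, 0], [-0.2, -0.02, 0, 0, 0, 0]]])

```text
time_s: 12.7
tcp_pos: [0.5066, -0.1327, 0.0504]
orientation: [[-0.995, -0.098, 0.003], [-0.098, 0.995, -0.001], [-0.003, -0.002, -1.0]]
force: [3.0, 0.6, 4.0]
opening: 0.013
finger_force: 50.0
```

Request:
play_rows(motion=[[[-0.2, -0.01, 0, 0, 0, 0], [-0.2, -0.01, 0, 0, 0, 0], [-0.2, -0.01, 0, 0, 0, 0], [-0.2, -0.02, 0, 0, 0, 0], [0, 0, 0, 0, 0, 0]]])

```text
time_s: 13.2
tcp_pos: [0.4978, -0.1332, 0.0502]
orientation: [[-0.995, -0.098, 0.002], [-0.098, 0.995, -0.001], [-0.002, -0.002, -1.0]]
force: [0.6, 0.6, 4.9]
opening: 0.0135
finger_force: 50.3
```

```bash
python3 - <<'E'
from h import *
np.set_printoptions(precision=4,suppress=True)
s,im=snap('wrist','w11'); print(s['force'],s['torque'],s['tcp_pos'],s['opening'],corners(im)); delta(goal(.0,.03),toolR(.099,0),s); cv2.imwrite('pics/w11b.png',im[90:300,130:430])
E
```

```text
[0.6295 0.5708 4.9231] [ 0.0882 -0.4521  0.0296] [ 0.4978 -0.1332  0.0502] 0.013513888536095137 [[184.1077 162.    ]
 [371.8712 162.    ]]
d cm [-0.9191 -0.0379 -0.7918] rot [0.0013 0.0018 0.0013] t 13.2
```

Request:
play_rows(motion=[[[-0.1, -0.01, 0, 0, 0, 0], [-0.1, -0.01, 0, 0, 0, 0], [-0.1, 0, 0, 0, 0, 0], [-0.1, 0, 0, 0, 0, 0], [0, 0, 0, 0, 0, 0]]])

```text
time_s: 13.75
tcp_pos: [0.4934, -0.1334, 0.0499]
orientation: [[-0.995, -0.098, 0.001], [-0.098, 0.995, -0.001], [-0.001, -0.001, -1.0]]
force: [-0.2, 0.6, -3.1]
opening: 0.0133
finger_force: 49.4
```

Request:
play_rows(motion=[[[-0.1, 0, 0, 0, 0, 0], [-0.1, 0, 0, 0, 0, 0], [-0.1, -0.01, 0, 0, 0, 0], [0, 0, 0, 0, 0, 0]]])

```text
time_s: 14.15
tcp_pos: [0.4912, -0.1335, 0.0502]
orientation: [[-0.995, -0.098, 0.002], [-0.098, 0.995, -0.001], [-0.002, -0.002, -1.0]]
force: [0.7, -0.1, -2.3]
opening: 0.0133
finger_force: 49.4
```

Request:
play_rows(motion=[[[-0.1, -0.01, 0, 0, 0, 0], [-0.1, -0.01, 0, 0, 0, 0], [0, 0, 0, 0, 0, 0]]])

```text
time_s: 14.45
tcp_pos: [0.4892, -0.1338, 0.0503]
orientation: [[-0.995, -0.098, 0.003], [-0.098, 0.995, -0.001], [-0.002, -0.002, -1.0]]
force: [0.2, 0.0, -2.2]
opening: 0.013
finger_force: 49.4
```

The force fell to the bare weight as the hole came over the pin, at the predicted place. I'll lower it onto the panel.

Request:
play_rows(motion=[[[0, 0, -0.1, 0, 0, 0], [0, 0, -0.15, 0, 0, 0], [0, 0, -0.15, 0, 0, 0], [0, 0, -0.15, 0, 0, 0], [0, 0, 0, 0, 0, 0]]])

```text
time_s: 14.95
tcp_pos: [0.4893, -0.1336, 0.0445]
orientation: [[-0.995, -0.098, 0.002], [-0.098, 0.995, -0.001], [-0.002, -0.001, -1.0]]
force: [-0.6, -0.1, -2.8]
opening: 0.0131
finger_force: 49.3
```

Request:
play_rows(motion=[[[0, 0, -0.1, 0, 0, 0], [0, 0, -0.1, 0, 0, 0], [0, 0, 0, 0, 0, 0]]])

```text
time_s: 15.25
tcp_pos: [0.4893, -0.1337, 0.0427]
orientation: [[-0.995, -0.098, 0.002], [-0.098, 0.995, -0.001], [-0.002, -0.001, -1.0]]
force: [-0.2, -0.2, -3.4]
opening: 0.0137
finger_force: 49.3
```

Request:
play_rows(motion=[[[0, 0, -0.05, 0, 0, 0], [0, 0, -0.05, 0, 0, 0], [0, 0, 0, 0, 0, 0]]])

```text
time_s: 15.55
tcp_pos: [0.4895, -0.1337, 0.042]
orientation: [[-0.995, -0.098, 0.003], [-0.098, 0.995, -0.001], [-0.003, -0.002, -1.0]]
force: [-1.1, 0.6, 4.3]
opening: 0.0131
finger_force: 49.9
```

Request:
play_rows(motion=[[[0, 0, -0.03, 0, 0, 0], [0, 0, 0, 0, 0, 0]]])

```text
time_s: 15.75
tcp_pos: [0.4895, -0.1337, 0.042]
orientation: [[-0.995, -0.098, 0.003], [-0.098, 0.995, -0.002], [-0.003, -0.002, -1.0]]
force: [-4.3, 0.2, 13.4]
opening: 0.0133
finger_force: 51.4
```

```bash
python3 - <<'E'
from h import *
np.set_printoptions(precision=4,suppress=True)
s,im=snap('wrist','w12'); print(s['force'],s['torque'],s['tcp_pos'],s['opening'],corners(im)); delta(goal(.0,.03),toolR(.099,0),s); cv2.imwrite('pics/w12b.png',cv2.resize(im[90:300,130:430],None,fx=2,fy=2))
E
```

```text
[-4.3203  0.2033 13.3887] [0.2401 0.9643 0.0145] [ 0.4895 -0.1337  0.042 ] 0.013338941914152705 [[184.0913 161.    ]
 [372.1957 161.    ]]
d cm [-0.0883  0.0122  0.0327] rot [0.0016 0.0029 0.0013] t 15.75
```

View pics/w12b.png

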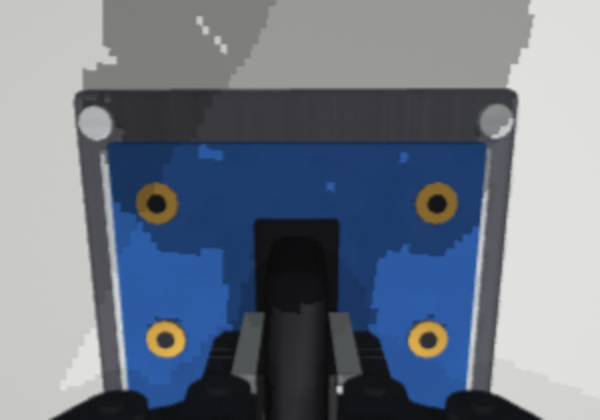

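The plate lies flat in the panel's plane, square and centred: even panel strips at both sides, columns 112 and 482. I'll ease the pressure and let go.

Request:
play_rows(motion=[[[0, 0, 0.05, 0, 0, 0], [0, 0, 0, 0, 0, 0]]])

```text
time_s: 16.0
tcp_pos: [0.4895, -0.1337, 0.042]
orientation: [[-0.995, -0.098, 0.003], [-0.098, 0.995, -0.001], [-0.003, -0.002, -1.0]]
force: [-0.9, -0.1, -1.1]
opening: 0.0135
finger_force: 49.5
```

Request:
play_rows(motion=[[[0, 0, 0, 0, 0, 0], [0, 0, 0, 0, 0, 0], [0, 0, 0, 0, 0, 0], [0, 0, 0, 0, 0, 0], [0, 0, 0, 0, 0, 0]]], hand=-1)

```text
time_s: 16.5
tcp_pos: [0.4894, -0.1337, 0.042]
orientation: [[-0.995, -0.098, 0.003], [-0.098, 0.995, -0.001], [-0.003, -0.002, -1.0]]
force: [-0.6, -0.3, -0.7]
opening: 0.0838
finger_force: 0.0
```

Request:
play_rows(motion=[[[0, 0, 0, 0, 0, 0], [0, 0, 1, 0, 0, 0], [0, 0, 2, 0, 0, 0], [0, 0, 3, 0, 0, 0], [-1, 0, 3, 0, 0, 0]]])

```text
time_s: 17.0
tcp_pos: [0.4798, -0.1333, 0.1335]
orientation: [[-0.995, -0.098, 0.003], [-0.098, 0.995, -0.001], [-0.003, -0.001, -1.0]]
force: [0.2, -0.3, 0.7]
opening: 0.0855
finger_force: 0.0
```

Request:
play_rows(motion=[[[-2, 0, 3, 0, 0, 0], [-2, 0, 2, 0, 0, 0], [-2, 0, 0, 0, 0, 0], [0, 0, 0, 0, 0, 0], [0, 0, 0, 0, 0, 0]]])

```text
time_s: 17.5
tcp_pos: [0.4196, -0.1339, 0.1826]
orientation: [[-0.995, -0.097, 0.003], [-0.097, 0.995, -0.002], [-0.003, -0.002, -1.0]]
force: [0.1, 0.7, -0.4]
opening: 0.0854
finger_force: 0.0
```

```bash
python3 - <<'E'
from h import *
np.set_printoptions(precision=4,suppress=True)
s,im=snap('wrist','w13'); print(s['time_s'],s['force'],s['tcp_pos'],s['opening']); _,t=snap('top','t13')
cv2.imwrite('pics/f.png',np.hstack([im[60:420,100:500],cv2.resize(t[145:270,100:240],(360,360))]))
c=cam('wrist',s); R=Ro.from_euler('z',.099).as_matrix(); o=PIN+R@[-.034,.0,0]
for n in('tl','tr','hl','hr','hole','han'): print(n,proj(c,R@TP[n]+o)[0])
try:
    C,H=blue(im,(278,190)); print(C,[h for h in H if h[0]>150])
except Exception as e: print(e)
E
```

```text
17.5 [ 0.0708  0.6928 -0.367 ] [ 0.4196 -0.1339  0.1826] 0.08544694448642448
tl [318.425  214.5283]
tr [225.4896 214.5059]
hl [313.671  337.5404]
hr [231.7253 337.4485]
hole [272.5011 306.8598]
han [271.5017 276.7927]
[[317.246  215.    ]
 [312.6035 337.    ]
 [232.7433 337.    ]
 [226.0931 215.    ]] [(1578.5, array([272.0829, 271.1503]))]
```

View pics/f.png

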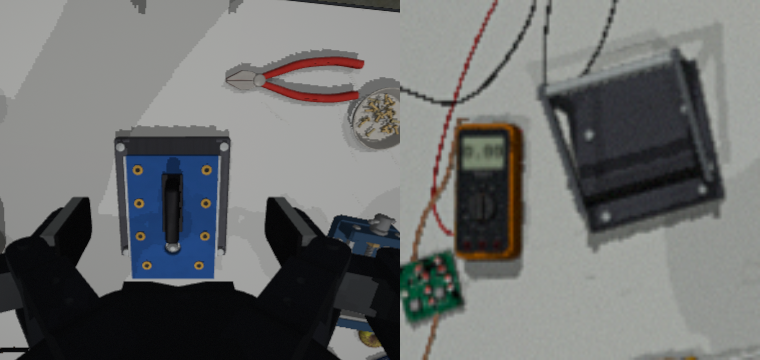

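The plate's corners match the seated pose within about 1 px. The pin shows in the hole at (272,306), and the dish and meter are unmoved.

```bash
python3 -c "
from station import order
print(order.job_done())"
```

```text
the job is handed in; nothing more can be done
None
```

The template lies flat and square on the jig's panel with its hole over the pin. The gripper has let go and is clear, and I handed the job in at about 17.6 s; the dish and multimeter are where they were, and the arm never went near the bottle.

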